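# Find the rocking corner of a bending form and flatten its cam shim

## Robot

A 6-joint arm with a two-finger parallel gripper is mounted at the origin on the work surface. World frame = base frame: x ahead of the robot, y to its left, z up, the work surface at z = 0. Lengths are in m, angles in rad, forces in N, time in s.
With the tool pointing down it reaches from about 0.375 to 0.825 m from the base axis. Payload 5.5 kg.
Tool frame: the origin (TCP) lies on the centre line of the jaws, within the pads' length; the fingertips stand ahead of it and the grasp point (between the pads) lies 6 mm ahead of it (arm.tip_reach is the z of the fingertips in the tool frame, in m); z points along the fingers, x is the direction in which the jaws open and shut, and the axes are right-handed (so a half turn about z gives the same grasp; the last joint's range is limited). The gripper opens to 85 mm and grips with 20 to 120 N. Pads are 22 mm wide; open, the fingers measure 114 mm over their backs; the gripper's body (76 mm by 85 mm) begins 54 mm behind the grasp point. The pads swing forward as they close: fully open they stand 13 mm farther back than shut.
Start: joints at [-1.316, 0.314, -0.047, 1.21, 0, 1.571], TCP at [0.151, -0.581, 0.256] pointing down, gripper open.
Joint ranges: [-2.67, 2.67], [-0.69, 1.73], [-1.03, 1.25], [-2.08, 2.16], [-1.42, 1.45], [-3.14, 3.14]. Speed limits (rad/s): [2.39, 2.39, 3.01, 3.14, 3.14, 3.14].

## Interface

Orientations are given as a unit quaternion [w, x, y, z].
In Python, from rig import arm gives the robot as it stands. The module is installed in compiled form; this text tells all that it offers.
- The arm moves only by the tool carry_out, never from a script. Its argument "motion" is a list of rows, each a list of 3 entries, a list of its own where there are three numbers: the closure in counts, from 0 (fully open) to 255 (shut), then the shift along the tool's x, y, z in m, then the turn about the tool's z in degrees. In form: [[claw, [dx, dy, dz], spin], ...]. A call has 1 to 12 rows; each row is the pose to reach, as a shift and turn from the pose measured when the call began, along the tool's axes at that moment; what a row does not reach only later rows make up. A row lasts 1/12 s, in which the tool goes at most 41.7 mm and 7.16 degrees, less where a joint would pass 70% of its speed; a pose out of reach is approached as far as the arm can. A call with a gripper value outside its range is refused whole. The fingers move at their own pace and stop on an object; "newtons" is the grip in N (left out, the last holds). Time passes only in rows, so rows that repeat a pose let the fingers close. It gives the time, the measured TCP pose, the force and the opening at its end, in the units of the state.
- arm.state(): the state, without advancing time (a new reading comes with each control period).
- arm.read_camera(name): name is "scene" or "top" or "wrist"; returns a dict with "img" (480x640x3 uint8, blue, green, red), "camera_matrix" (3x3 intrinsics, pixels), "world_from_camera" (4x4, takes a point from camera to world coordinates). Camera axes: x right, y up, looking along -z (the intrinsics and any distortion apply to the point x, -y, -z); pixel columns grow to the right and rows downward; lengths in m; the calibration is good to about 2 mm. The wrist camera is an equidistant fisheye: a pixel r from the principal point sees the ray r / f radians off the axis. A picture is of the moment at which its call begins. There is no depth.
- arm.finish_job(): hands the job in, once; it reports no verdict.
The state is a dict: "t": time; "qpos": joint angles; "joint_vel": joint speeds; "effort": joint torques, N m; "ee_pos": TCP position; "ee_rot": TCP orientation; "contact_force": force on the tool from outside, world axes, zero at the start; "moment": the same for the moment, N m; "opening": finger opening in m.
Only numpy, scipy, OpenCV 4.12 (cv2) and the standard library are available. Lean on these libraries where they do the work, as an engineer would, in place of code of your own. Each camera call takes 0.05 s, during which the arm holds its last target. There are 200 camera calls.

## Task

The bending form should sit solid on its four rubber pucks, but one puck has gone soft and that corner dips when you lean on it. Press down on the form's corners with a fingertip until you feel the one that rocks, then press the paddle of that corner's cam shim down flat to its stop, so that the cam carries the corner. Leave the other three shims raised, do not lift the form or shift it about, and leave everything else on the bench where it is.

Things in the scene. Friction and masses are not known exactly. Their poses are not given: they have to be found in the camera images.
- form: lamination bending form: plywood base board 200 (its own x) x 306 (its own y) x 18 mm with a low curved former, bent strip and stop blocks on it, 22 to 28 mm higher than the board in its middle (the corners are bare); total about 2 kg. Origin: centre of the board's underside, 36 mm above the bench; x points away from the robot, y to its left, z up. The board lies loose on four rubber pucks, its top 54 mm above the bench
- corner_1 (a point): the place to press on the near left corner of the board: on its upper face, straight above the puck, 28 mm from the board's front/back edge and 58 mm from its left/right edge; bare within 25 mm
- corner_2 (a point): the place to press on the far left corner of the board: on its upper face, straight above the puck, 28 mm from the board's front/back edge and 58 mm from its left/right edge; bare within 25 mm
- corner_3 (a point): the place to press on the far right corner of the board: on its upper face, straight above the puck, 28 mm from the board's front/back edge and 58 mm from its left/right edge; bare within 25 mm
- corner_4 (a point): the place to press on the near right corner of the board: on its upper face, straight above the puck, 28 mm from the board's front/back edge and 58 mm from its left/right edge; bare within 25 mm
- shim_1 (a joint): angle of the cam shim at the near left corner (beside corner_1): 0 to 0.08 rad = paddle raised at about 38 deg, 0.66 rad = paddle level, stopped, cam under the board. Stiff hinge: stays where it is left; about 2 N on the paddle turns it, a little more at the last as the cam takes the weight; no spring
- paddle_1 (a point): centre of the upper face of shim_1's wooden paddle (26 mm wide, 54 mm long, 11 mm thick, sticking straight out of the board's left side). The pivot lies across the lever, under the board edge, 145 mm from the board's middle line and 13 mm above the bench; the paddle reaches from 31 to 85 mm beyond the pivot. Raised, this point is about 38 mm outward of the pivot and 59 mm above the bench; level, 58 mm outward and 26 mm high
- shim_2 (a joint): angle of the cam shim at the far left corner (beside corner_2): 0 to 0.08 rad = paddle raised at about 38 deg, 0.66 rad = paddle level, stopped, cam under the board. Stiff hinge: stays where it is left; about 2 N on the paddle turns it, a little more at the last as the cam takes the weight; no spring
- paddle_2 (a point): centre of the upper face of shim_2's wooden paddle (26 mm wide, 54 mm long, 11 mm thick, sticking straight out of the board's left side). The pivot lies across the lever, under the board edge, 145 mm from the board's middle line and 13 mm above the bench; the paddle reaches from 31 to 85 mm beyond the pivot. Raised, this point is about 38 mm outward of the pivot and 59 mm above the bench; level, 58 mm outward and 26 mm high
- shim_3 (a joint): angle of the cam shim at the far right corner (beside corner_3): 0 to 0.08 rad = paddle raised at about 38 deg, 0.66 rad = paddle level, stopped, cam under the board. Stiff hinge: stays where it is left; about 2 N on the paddle turns it, a little more at the last as the cam takes the weight; no spring
- paddle_3 (a point): centre of the upper face of shim_3's wooden paddle (26 mm wide, 54 mm long, 11 mm thick, sticking straight out of the board's right side). The pivot lies across the lever, under the board edge, 145 mm from the board's middle line and 13 mm above the bench; the paddle reaches from 31 to 85 mm beyond the pivot. Raised, this point is about 38 mm outward of the pivot and 59 mm above the bench; level, 58 mm outward and 26 mm high
- shim_4 (a joint): angle of the cam shim at the near right corner (beside corner_4): 0 to 0.08 rad = paddle raised at about 38 deg, 0.66 rad = paddle level, stopped, cam under the board. Stiff hinge: stays where it is left; about 2 N on the paddle turns it, a little more at the last as the cam takes the weight; no spring
- paddle_4 (a point): centre of the upper face of shim_4's wooden paddle (26 mm wide, 54 mm long, 11 mm thick, sticking straight out of the board's right side). The pivot lies across the lever, under the board edge, 145 mm from the board's middle line and 13 mm above the bench; the paddle reaches from 31 to 85 mm beyond the pivot. Raised, this point is about 38 mm outward of the pivot and 59 mm above the bench; level, 58 mm outward and 26 mm high
- puck_1 (a joint): how far (m) the rubber cap of the puck under corner_1 has been squashed since the start: 0 to about 0.004 (firm pucks stay below 0.0006). The pucks are round, 36 mm across and 36 mm high, and look alike; three have a stiff core and hardly give, one is weak: about 4 N on the corner above it makes that corner dip about 3 mm (to a firm stop); let go, the corner comes up again, but the cap keeps its squash, so this value stays
- puck_2 (a joint): how far (m) the rubber cap of the puck under corner_2 has been squashed since the start: 0 to about 0.004 (firm pucks stay below 0.0006). The pucks are round, 36 mm across and 36 mm high, and look alike; three have a stiff core and hardly give, one is weak: about 4 N on the corner above it makes that corner dip about 3 mm (to a firm stop); let go, the corner comes up again, but the cap keeps its squash, so this value stays
- puck_3 (a joint): how far (m) the rubber cap of the puck under corner_3 has been squashed since the start: 0 to about 0.004 (firm pucks stay below 0.0006). The pucks are round, 36 mm across and 36 mm high, and look alike; three have a stiff core and hardly give, one is weak: about 4 N on the corner above it makes that corner dip about 3 mm (to a firm stop); let go, the corner comes up again, but the cap keeps its squash, so this value stays
- puck_4 (a joint): how far (m) the rubber cap of the puck under corner_4 has been squashed since the start: 0 to about 0.004 (firm pucks stay below 0.0006). The pucks are round, 36 mm across and 36 mm high, and look alike; three have a stiff core and hardly give, one is weak: about 4 N on the corner above it makes that corner dip about 3 mm (to a firm stop); let go, the corner comes up again, but the cap keeps its squash, so this value stays
- tape: roll of paper tape, 52 mm across, 19 mm high, on the bench between the two left paddles (origin: centre of its underside)
- caul: hardwood block 22 x 60 x 18 mm, on the bench between the two right paddles (origin: centre of its underside)
- brush: glue brush about 150 mm long lying on the bench to the left of the form (origin near its middle)
- glue: standing white glue bottle, 62 mm across, 170 mm high, beyond the form on the left (origin: centre of its underside)
- square: try square lying on the bench nearer the robot, to the right; stock 105 mm, blade 150 mm, up to 16 mm high
- clamp: bar clamp 240 mm long lying on the bench beyond the form on the right, up to 29 mm high
- tin: standing round tin, 72 mm across, 75 mm high, on the bench nearer the robot, to the left (origin: centre of its underside)

How it is judged:
On the way, in this order (a step that is already met when the one before it is completed fails the run):
1. with the shims still raised, a finger presses on the board and a corner dips (its puck is squashed by more than 1.5 mm) (value of joint any of puck_1, puck_2, puck_3, puck_4 above 0.0015 m and contact force between the fingers and form above 1 N and value of joint each of shim_1, shim_2, shim_3, shim_4 below 0.3 rad), for 0.05 s.
2. the cam shim of that corner is pressed flat (((value of joint puck_1 above 0.0015 m and value of joint shim_1 above 0.6 rad and value of joint each of shim_2, shim_3, shim_4 below 0.2 rad) or (value of joint puck_2 above 0.0015 m and value of joint shim_2 above 0.6 rad and value of joint each of shim_1, shim_3, shim_4 below 0.2 rad) or (value of joint puck_3 above 0.0015 m and value of joint shim_3 above 0.6 rad and value of joint each of shim_1, shim_2, shim_4 below 0.2 rad) or (value of joint puck_4 above 0.0015 m and value of joint shim_4 above 0.6 rad and value of joint each of shim_1, shim_2, shim_3 below 0.2 rad))), for 0.2 s.
At the end, for the whole second after the job is handed in: at the corner that dipped, the cam shim is flat (joint above 0.60 of 0.66 rad) and bears on the board with more than 0.5 N; the other three shims are still raised (below 0.2 rad); the form is level within 0.012 rad, at rest and within 20 mm of where it stood (((value of joint puck_1 above 0.0015 m and value of joint shim_1 above 0.6 rad and value of joint each of shim_2, shim_3, shim_4 below 0.2 rad) or (value of joint puck_2 above 0.0015 m and value of joint shim_2 above 0.6 rad and value of joint each of shim_1, shim_3, shim_4 below 0.2 rad) or (value of joint puck_3 above 0.0015 m and value of joint shim_3 above 0.6 rad and value of joint each of shim_1, shim_2, shim_4 below 0.2 rad) or (value of joint puck_4 above 0.0015 m and value of joint shim_4 above 0.6 rad and value of joint each of shim_1, shim_2, shim_3 below 0.2 rad)) and ((value of joint puck_1 above 0.0015 m and contact force between shim_1 and form above 0.5 N) or (value of joint puck_2 above 0.0015 m and contact force between shim_2 and form above 0.5 N) or (value of joint puck_3 above 0.0015 m and contact force between shim_3 and form above 0.5 N) or (value of joint puck_4 above 0.0015 m and contact force between shim_4 and form above 0.5 N)) and distance of form from where it was at the start of the episode below 0.02 m and angle between form's own z axis and vertical below 0.012 rad and linear speed of form below 0.01 m/s); the robot touches nothing.
It fails at once if a shim is pressed down (beyond 0.3 rad) at a corner that has not been found to dip ((not (value of joint puck_1 above 0.0015 m) and value of joint shim_1 above 0.3 rad) or (not (value of joint puck_2 above 0.0015 m) and value of joint shim_2 above 0.3 rad) or (not (value of joint puck_3 above 0.0015 m) and value of joint shim_3 above 0.3 rad) or (not (value of joint puck_4 above 0.0015 m) and value of joint shim_4 above 0.3 rad)).
It fails at once if the form is lifted (10 mm), tipped (0.08 rad) or shifted by more than 30 mm (height (world z) of form above 0.046 m or angle between form's own z axis and vertical above 0.08 rad or distance of form from where it was at the start of the episode above 0.03 m).
It fails at once if a bystander is moved by more than 30 mm (distance of any of tape, caul, brush, glue, square, clamp, tin from where it was at the start of the episode above 0.03 m).
It also fails if it takes over 51 s, if anything falls off the work surface, if the arm or the gripper's body presses on something with over 40 N, if the wrist force passes 120 N, or if a joint passes its speed limit or range.

## Working session

There is one attempt and no reset: what is moved stays moved. The work goes in short steps, Python scripts to look and compute and a tool call to move; the robot and the scene stay as the last step left them, time stands still between calls to the robot, and variables do not carry over. Pictures are saved under pics/ and viewed, about 8 in all and at most 12, crops included, and the job is handed in when it is done.

Besides the shell and the picture viewer there is one more tool, called after "Call:" as name(argument=value, ...) on one line, values as JSON. carry_out: Moves the arm, as the interface text tells. Its arguments: {"type":"object","properties":{"motion":{"type":"array"},"newtons":{"type":"number"}},"required":["motion"]}

```bash
mkdir -p pics; python3 - <<'E'
from rig import arm
import cv2, numpy as np
np.set_printoptions(precision=4,suppress=True)
for n in ("top","scene"):
    c=arm.read_camera(n); cv2.imwrite(f"pics/{n}0.png",c["img"])
    np.savez(f"pics/{n}0.npz",**c)
    print(n,c["camera_matrix"],c["world_from_camera"],[k for k in c])
s=arm.state(); print(s, arm.tip_reach)
E
```

```text
top [[524.9392   0.     318.5393]
 [  0.     524.9392 240.7543]
 [  0.       0.       1.    ]] [[ 0.023   0.9965 -0.0803  0.4437]
 [-0.9997  0.0225 -0.0074  0.0153]
 [-0.0056  0.0804  0.9967  1.4894]
 [ 0.      0.      0.      1.    ]] ['img', 'camera_matrix', 'world_from_camera']
scene [[462.6461   0.     317.0382]
 [  0.     462.6461 235.2547]
 [  0.       0.       1.    ]] [[ 0.3041 -0.7422  0.5972  1.1579]
 [ 0.9525  0.2258 -0.2044 -0.1659]
 [ 0.0168  0.631   0.7756  0.8528]
 [ 0.      0.      0.      1.    ]] ['img', 'camera_matrix', 'world_from_camera']
{'t': 0.1, 'qpos': array([-1.316 ,  0.3142, -0.048 ,  1.2102, -0.    ,  1.5708]), 'joint_vel': array([ 0.0018, -0.0001,  0.0027, -0.0012,  0.0007, -0.0002]), 'effort': array([  0.0001, -54.0766,  34.0542,   0.0111,   0.    ,  -0.    ]), 'ee_pos': array([ 0.1511, -0.5802,  0.2555]), 'ee_rot': array([-0.0005,  0.7912, -0.6115, -0.0006]), 'contact_force': array([ 0.0738,  0.3945, -0.5271]), 'moment': array([-0.0089, -0.0142, -0.0066]), 'opening': 0.08550045720135904} 0.025
```

View pics/top0.png

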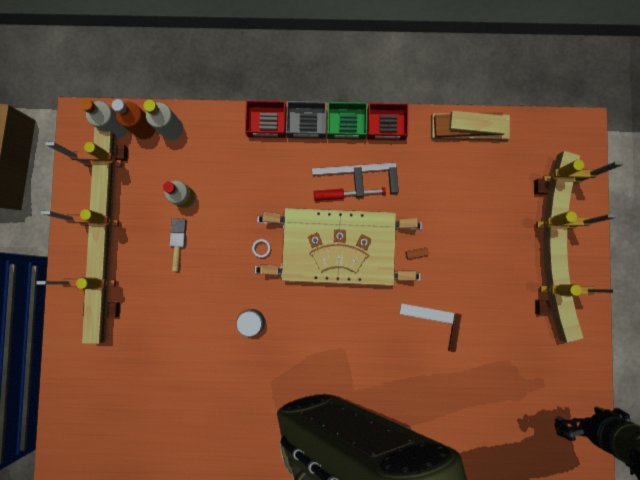

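View pics/scene0.png

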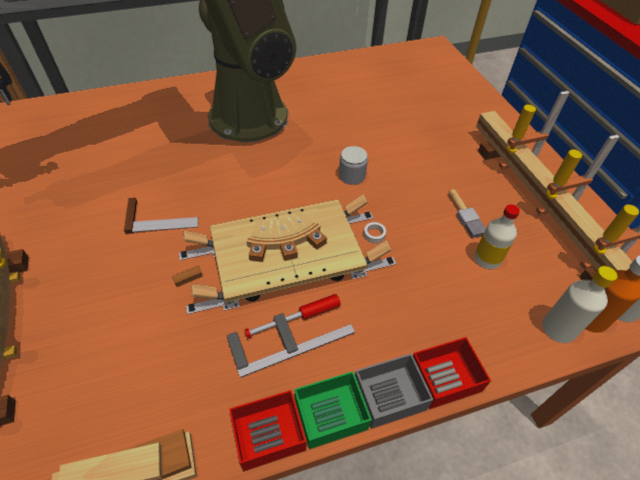

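The top view shows the board at roughly (285,209), (396,212), (394,286) and (282,283). The four paddles are at about (270,218), (268,270), (408,224) and (408,276). I'll enlarge both views to read the corners more closely.

```bash
python3 - <<'E'
import cv2, numpy as np
a=cv2.imread("pics/top0.png")[195:300,250:430]; b=cv2.imread("pics/scene0.png")[190:320,175:400]
A=cv2.resize(a,(720,420),interpolation=cv2.INTER_CUBIC)
cv2.imwrite("pics/topc.png",A)
B=cv2.resize(b,(788,455),interpolation=cv2.INTER_CUBIC); cv2.imwrite("pics/scenec.png",B)
E
```

```text
(no output)
```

View pics/topc.png

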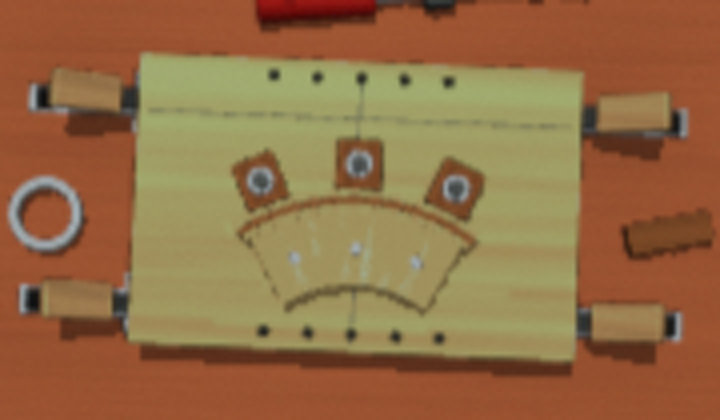

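View pics/scenec.png

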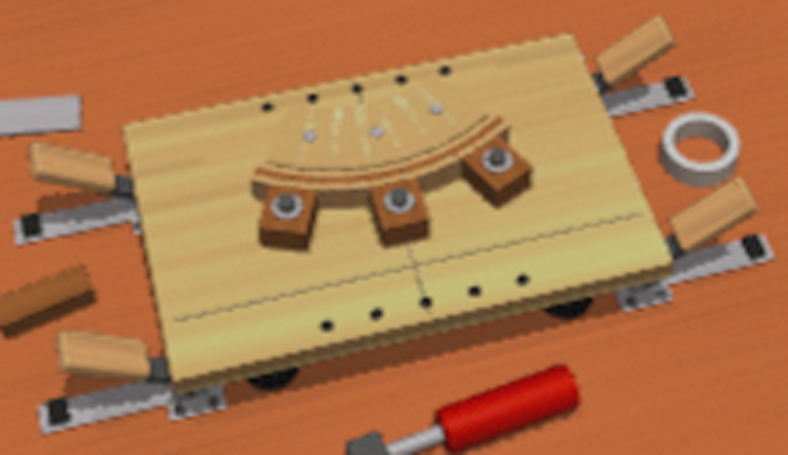

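The top crop puts the board corners at FL(140,54), FR(582,72), NR(573,360), NL(129,342). The scene crop puts them at FL(671,266), NL(573,36), NR(126,126), FR(172,381). Next I triangulate.

```bash
cat > h.py <<'E'
import numpy as np
np.set_printoptions(precision=4,suppress=True)
def ray(n,uv):
    c=np.load(f"pics/{n}0.npz"); K=c["camera_matrix"]; T=c["world_from_camera"]
    d=np.linalg.inv(K)@[*uv,1]; return T[:3,3],T[:3,:3]@(d*[1,-1,-1])
def atz(n,uv,z): o,d=ray(n,uv); return o+d*(z-o[2])/d[2]
def tri(*r):
    A=0;b=0
    for o,d in r:
        d=d/np.linalg.norm(d);P=np.eye(3)-np.outer(d,d);A=A+P;b=b+P@o
    return np.linalg.solve(A,b)
def t(u,v): return ((u+.5)/4-.5+250,(v+.5)/4-.5+195)
def s(u,v): return ((u+.5)*225/788-.5+175,(v+.5)*130/455-.5+190)
E
python3 - <<'E'
from h import *
T=dict(FL=(140,54),FR=(582,72),NR=(573,360),NL=(129,342)); S=dict(FL=(671,266),NL=(573,36),NR=(126,126),FR=(172,381))
P={};
for k in T:
    P[k]=tri(ray("top",t(*T[k])),ray("scene",s(*S[k]))); print(k,P[k],atz("top",t(*T[k]),.054),atz("scene",s(*S[k]),.054))
Q={k:(atz("top",t(*T[k]),.054)+atz("scene",s(*S[k]),.054))/2 for k in T}
for Q in (Q,{k:atz("top",t(*T[k]),.054) for k in T}):
  c=sum(Q.values())/4; y=(Q["FL"]+Q["NL"]-Q["FR"]-Q["NR"])[:2]; x=(Q["FL"]+Q["FR"]-Q["NL"]-Q["NR"])[:2]
  print("size",np.linalg.norm(x)/2,np.linalg.norm(y)/2)
  ya=np.arctan2(-y[0],y[1]); xa=np.arctan2(x[1],x[0]); th=(ya*1.5+xa)/2.5; print(c,ya,xa,th)
  R=np.array([[np.cos(th),-np.sin(th)],[np.sin(th),np.cos(th)]])
  for n,p in dict(c1=(-.072,.095),c2=(.072,.095),c3=(.072,-.095),c4=(-.072,-.095)).items(): print(n,c[:2]+R@p)
# paddle centres raised, z .059
for n,a in dict(p1=(78,299),p2=(86,88),p3=(634,111),p4=(628,322)).items():
    w=atz("top",t(*a),.059); print(n,w, "local",R.T@(w[:2]-c[:2]))
E
```

```text
FL [0.6482 0.1217 0.0476] [0.6475 0.1216 0.054 ] [0.6521 0.119  0.054 ]
FR [ 0.6421 -0.1832  0.0517] [ 0.6417 -0.1829  0.054 ] [ 0.6436 -0.183   0.054 ]
NR [ 0.4443 -0.1778  0.052 ] [ 0.4441 -0.179   0.054 ] [ 0.4464 -0.1764  0.054 ]
NL [0.4499 0.1256 0.0495] [0.4493 0.1236 0.054 ] [0.4544 0.1257 0.054 ]
size 0.19774730799592138 0.30292565810284083
[ 0.5474 -0.0289  0.054 ] -0.022734264286549857 -0.024205497438628706 -0.023322757547381397
c1 [0.4776 0.0677]
c2 [0.6216 0.0644]
c3 [ 0.6172 -0.1256]
c4 [ 0.4732 -0.1222]
size 0.19791531755144276 0.30365111945328
[ 0.5457 -0.0292  0.054 ] -0.01813393694392539 -0.014697305400558816 -0.01675928432657876
c1 [0.4753 0.067 ]
c2 [0.6192 0.0646]
c3 [ 0.6161 -0.1254]
c4 [ 0.4721 -0.123 ]
p1 [0.4777 0.1588 0.059 ] local [-0.0711  0.1868]
p2 [0.6224 0.1577 0.059 ] local [0.0736 0.1881]
p3 [ 0.6149 -0.2181  0.059 ] local [ 0.0724 -0.1877]
p4 [ 0.4706 -0.2154  0.059 ] local [-0.0719 -0.1874]
```

The board measures about 198 x 303 mm and the paddles come out at ±187 mm, both as the text says. The triangulated top is 48–52 mm high against the given 54, which I accept. I move to above corner 4 with the fingers shut.

Call:
carry_out(motion=[[255,[-0.3617,-0.4269,0.13],14.6],[255,[-0.3617,-0.4269,0.13],14.6],[255,[-0.3617,-0.4269,0.13],14.6],[255,[-0.3617,-0.4269,0.13],14.6],[255,[-0.3617,-0.4269,0.13],14.6],[255,[-0.3617,-0.4269,0.13],14.6],[255,[-0.3617,-0.4269,0.13],14.6],[255,[-0.3617,-0.4269,0.13],14.6],[255,[-0.3617,-0.4269,0.13],14.6],[255,[-0.3617,-0.4269,0.13],14.6],[255,[-0.3617,-0.4269,0.13],14.6],[255,[-0.3617,-0.4269,0.13],14.6]], newtons=20)

```text
t: 1.1
ee_pos: [0.4316, -0.1802, 0.1426]
ee_rot: [0.0, -0.707, 0.707, 0.001]
contact_force: [0.7, 0.1, 1.1]
opening: 0.0001
```

Call:
carry_out(motion=[[255,[-0.0577,-0.0414,0.0426],0],[255,[-0.0577,-0.0414,0.0426],0],[255,[-0.0577,-0.0414,0.0426],0],[255,[-0.0577,-0.0414,0.0426],0]])

```text
t: 1.43
ee_pos: [0.4724, -0.1205, 0.0985]
ee_rot: [0.001, 0.708, -0.706, -0.002]
contact_force: [-1.0, -0.6, 0.8]
opening: -0.0001
```

```bash
python3 - <<'E'
from rig import arm
import cv2
s=arm.state(); print(s["ee_pos"],s["ee_rot"],s["contact_force"],arm.tip_reach,s["t"])
c=arm.read_camera("scene"); cv2.imwrite("pics/scene1.png",cv2.resize(c["img"][150:330,140:400],(780,540),interpolation=cv2.INTER_CUBIC))
E
```

```text
[ 0.47240397 -0.12050361  0.09848888] [ 5.55075748e-04  7.08469792e-01 -7.05737984e-01 -2.03575626e-03] [-0.98280199 -0.64225111  0.75749822] 0.025 1.4333
```

View pics/scene1.png

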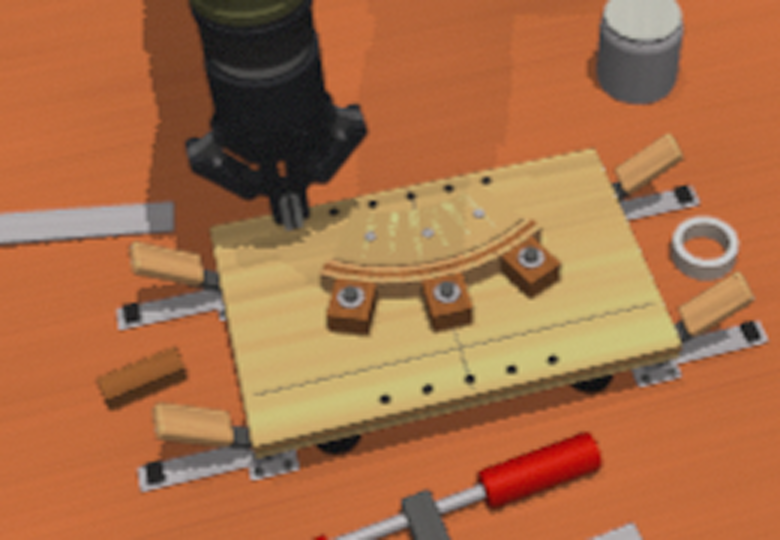

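The picture shows the shut fingertips at about (290,222), hovering over the bare near-right corner. I lower them to just above the board.

Call:
carry_out(motion=[[255,[0.0015,0,0.008],0],[255,[0.0015,0,0.015],0],[255,[0.0015,0,0.015],0],[255,[0.0015,0,0.015],0],[255,[0.0015,0,0.015],0]])

```text
t: 1.9
ee_pos: [0.4721, -0.124, 0.0846]
ee_rot: [0.0, 0.707, -0.707, -0.001]
contact_force: [-0.5, 0.3, 0.4]
opening: 0.0002
```

Call:
carry_out(motion=[[255,[0,0,0.001],0],[255,[0,0,0.002],0],[255,[0,0,0.003],0],[255,[0,0,0.003],0],[255,[0,0,0.003],0]])

```text
t: 2.32
ee_pos: [0.4721, -0.124, 0.0815]
ee_rot: [0.0, 0.707, -0.707, -0.001]
contact_force: [-0.5, -0.8, -0.4]
opening: 0.0
```

Call:
carry_out(motion=[[255,[0,0,0.001],0],[255,[0,0,0.002],0],[255,[0,0,0.002],0],[255,[0,0,0.002],0]])

```text
t: 2.65
ee_pos: [0.4719, -0.1239, 0.0794]
ee_rot: [0.0, 0.707, -0.707, -0.001]
contact_force: [0.7, -0.4, 0.1]
opening: 0.0002
```

Call:
carry_out(motion=[[255,[0,0,0.001],0],[255,[0,0,0.001],0],[255,[0,0,0.001],0]])

```text
t: 2.9
ee_pos: [0.4721, -0.124, 0.079]
ee_rot: [0.0, 0.707, -0.707, -0.001]
contact_force: [-2.7, 0.9, 6.2]
opening: -0.0003
```

Call:
carry_out(motion=[[255,[0,0,0.001],0],[255,[0,0,0.001],0],[255,[0,0,0.001],0]])

```text
t: 3.15
ee_pos: [0.4721, -0.124, 0.079]
ee_rot: [0.0, 0.707, -0.707, -0.001]
contact_force: [-4.5, 1.1, 11.9]
opening: -0.0001
```

Corner 4 is firm: contact came at tip height 54 mm, and at 12 N there was no further travel. I lift over the stop blocks and go to corner 3.

Call:
carry_out(motion=[[255,[0,0,-0.041],0],[255,[0,0,-0.041],0],[255,[0.0015,-0.04,-0.041],0],[255,[0.0015,-0.08,-0.041],0],[255,[0.0015,-0.12,-0.041],0],[255,[0.0015,-0.145,-0.041],0],[255,[0.0015,-0.145,-0.041],0],[255,[0.0015,-0.145,-0.025],0],[255,[0.0015,-0.145,-0.01],0],[255,[0.0015,-0.145,-0.003],0],[255,[0.0015,-0.145,-0.003],0],[255,[0.0015,-0.145,-0.003],0]])

```text
t: 4.15
ee_pos: [0.6165, -0.1253, 0.0817]
ee_rot: [0.001, 0.707, -0.707, -0.001]
contact_force: [0.1, 0.8, 0.1]
opening: -0.0
```

Call:
carry_out(motion=[[255,[0,0,0.001],0],[255,[0,0,0.002],0],[255,[0,0,0.002],0],[255,[0,0,0.002],0]])

```text
t: 4.48
ee_pos: [0.6167, -0.1254, 0.0802]
ee_rot: [0.0, 0.707, -0.707, -0.001]
contact_force: [0.5, 0.1, -0.5]
opening: -0.0001
```

Call:
carry_out(motion=[[255,[0,0,0.001],0],[255,[0,0,0.001],0],[255,[0,0,0.001],0]])

```text
t: 4.73
ee_pos: [0.6167, -0.1254, 0.0793]
ee_rot: [0.0, 0.707, -0.707, -0.001]
contact_force: [0.7, -0.5, -0.5]
opening: 0.0001
```

Call:
carry_out(motion=[[255,[0,0,0.001],0],[255,[0,0,0.001],0],[255,[0,0,0.001],0]])

```text
t: 4.98
ee_pos: [0.6169, -0.1255, 0.0786]
ee_rot: [0.0, 0.707, -0.707, -0.001]
contact_force: [-1.0, -0.9, 1.6]
opening: -0.0003
```

Call:
carry_out(motion=[[255,[0,0,0.001],0],[255,[0,0,0.001],0],[255,[0,0,0.001],0]])

```text
t: 5.23
ee_pos: [0.617, -0.1255, 0.0778]
ee_rot: [0.0, 0.707, -0.707, -0.001]
contact_force: [-0.5, -0.9, 4.0]
opening: 0.0002
```

Call:
carry_out(motion=[[255,[0,0,0.001],0],[255,[0,0,0.001],0],[255,[0,0,0.001],0]])

```text
t: 5.48
ee_pos: [0.6171, -0.1256, 0.0769]
ee_rot: [0.0, 0.707, -0.707, -0.001]
contact_force: [-1.4, -1.1, 4.8]
opening: -0.0002
```

Call:
carry_out(motion=[[255,[0,0,0.001],0],[255,[0,0,0.001],0],[255,[0,0,0.001],0]])

```text
t: 5.73
ee_pos: [0.6171, -0.1256, 0.0764]
ee_rot: [0.0, 0.707, -0.707, -0.001]
contact_force: [-1.7, -0.1, 7.6]
opening: -0.0001
```

Call:
carry_out(motion=[[255,[0,0,0.001],0],[255,[0,0,0.001],0],[255,[0,0,0.001],0]])

```text
t: 5.98
ee_pos: [0.6172, -0.1257, 0.0763]
ee_rot: [-0.0, 0.707, -0.707, -0.0]
contact_force: [-3.6, 0.1, 10.8]
opening: -0.0003
```

Corner 3 dips: it travelled 2.7 mm (TCP z 0.079 to 0.0763) at about 4–5 N and then hit a firm stop. I move out above paddle 3 and look.

Call:
carry_out(motion=[[255,[0,0,-0.035],0],[255,[0,0,-0.035],0],[255,[0.03,0.0027,-0.035],0],[255,[0.07,0.0027,-0.035],0],[255,[0.1119,0.0027,-0.035],0],[255,[0.1119,0.0027,-0.035],0],[255,[0.1119,0.0027,-0.035],0],[255,[0.1119,0.0027,-0.035],0]])

```text
t: 6.65
ee_pos: [0.6142, -0.2375, 0.1106]
ee_rot: [0.0, -0.707, 0.707, 0.001]
contact_force: [-0.5, 0.3, -0.6]
opening: -0.0001
```

```bash
python3 - <<'E'
from rig import arm
import cv2
c=arm.read_camera("scene"); cv2.imwrite("pics/scene2.png",cv2.resize(c["img"][190:330,150:350],(800,560),interpolation=cv2.INTER_CUBIC))
print(arm.state()["contact_force"])
E
```

```text
[-0.23154485 -0.09927997 -0.92234752]
```

View pics/scene2.png

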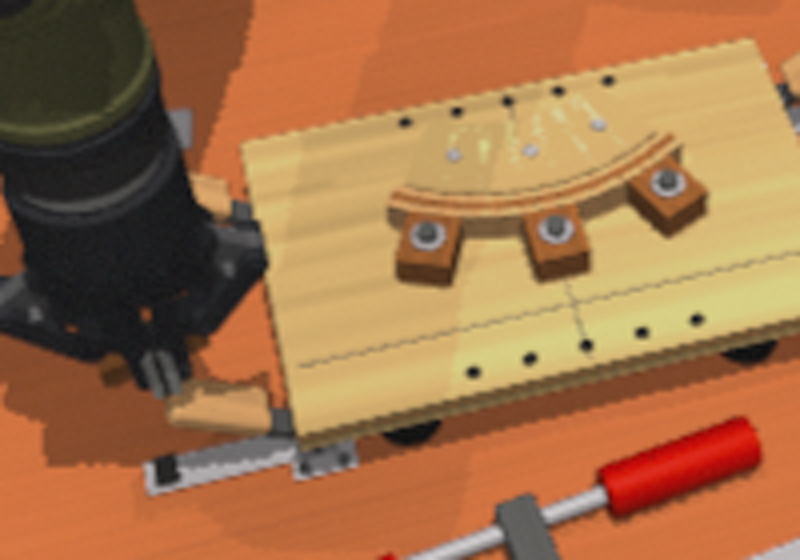

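The fingertips at (163,385) just overlap the outer end of paddle 3, which runs from (180,385) to (165,420). I'll shift 6 mm inward and 1.5 mm away from the robot, then press down in stages.

Call:
carry_out(motion=[[255,[-0.006,-0.0015,0],0],[255,[-0.006,-0.0015,0.003],0],[255,[-0.006,-0.0015,0.006],0],[255,[-0.006,-0.0015,0.009],0],[255,[-0.006,-0.0015,0.012],0],[255,[-0.006,-0.0015,0.015],0],[255,[-0.006,-0.0015,0.018],0],[255,[-0.006,-0.0015,0.02],0],[255,[-0.006,-0.0015,0.02],0]])

```text
t: 7.45
ee_pos: [0.6155, -0.2307, 0.0902]
ee_rot: [0.0, 0.707, -0.707, -0.001]
contact_force: [-0.2, 0.1, -0.1]
opening: 0.0005
```

Call:
carry_out(motion=[[255,[0,0,0.003],0],[255,[0,0,0.006],0],[255,[0,0,0.009],0],[255,[0,0,0.012],0],[255,[0,0,0.015],0],[255,[0,0,0.015],0]])

```text
t: 7.95
ee_pos: [0.615, -0.2305, 0.0743]
ee_rot: [0.0, 0.707, -0.707, -0.002]
contact_force: [-0.6, 0.7, -0.4]
opening: 0.0003
```

The tip is at 49 mm with no force reading at rest, so I look before going on.

```bash
python3 - <<'E'
from rig import arm
import cv2
c=arm.read_camera("scene"); cv2.imwrite("pics/scene3.png",cv2.resize(c["img"][230:330,150:290],(784,560),interpolation=cv2.INTER_CUBIC))
print(arm.state()["contact_force"])
E
```

```text
[0.3133494  0.02394192 0.73050665]
```

View pics/scene3.png

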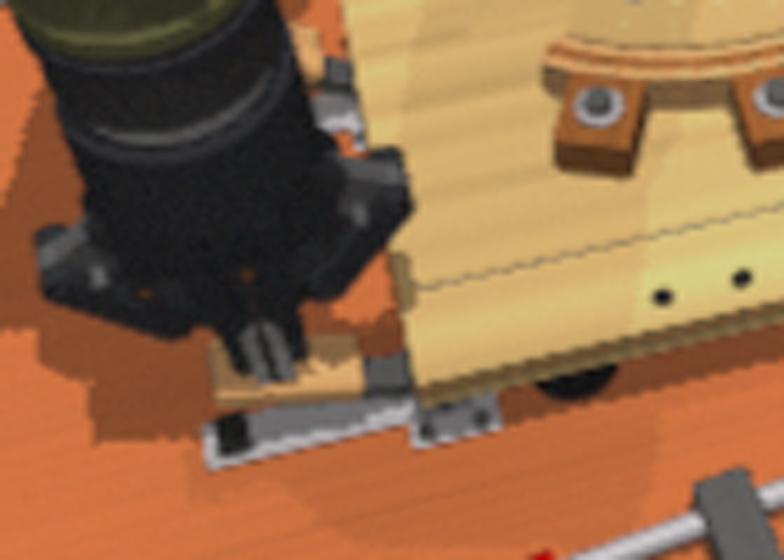

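The paddle is going down properly, with the finger at (270,375) on its upper face. I continue.

Call:
carry_out(motion=[[255,[0,0,0.003],0],[255,[0,0,0.006],0],[255,[0,0,0.009],0],[255,[0,0,0.012],0],[255,[0,0,0.015],0],[255,[0,0,0.018],0],[255,[0,0,0.018],0]])

```text
t: 8.58
ee_pos: [0.6146, -0.2302, 0.0557]
ee_rot: [0.0, 0.707, -0.707, -0.002]
contact_force: [-0.3, 0.5, -0.6]
opening: 0.0
```

Call:
carry_out(motion=[[255,[0,0,0.0015],0],[255,[0,0,0.003],0],[255,[0,0,0.003],0],[255,[0,0,0.003],0]])

```text
t: 8.92
ee_pos: [0.6144, -0.23, 0.0525]
ee_rot: [0.0, 0.707, -0.707, -0.003]
contact_force: [0.2, 0.1, 0.2]
opening: 0.0
```

Call:
carry_out(motion=[[255,[0,0,0.0015],0],[255,[0,0,0.002],0],[255,[0,0,0.002],0],[255,[0,0,0.002],0]])

```text
t: 9.25
ee_pos: [0.6145, -0.2302, 0.0514]
ee_rot: [0.0, 0.707, -0.707, -0.002]
contact_force: [-1.5, -0.6, 6.7]
opening: 0.0002
```

Call:
carry_out(motion=[[255,[0,0,0.001],0],[255,[0,0,0.0015],0],[255,[0,0,0.0015],0],[255,[0,0,0.0015],0]])

```text
t: 9.58
ee_pos: [0.6145, -0.2302, 0.0513]
ee_rot: [0.0, 0.707, -0.707, -0.002]
contact_force: [-4.8, 0.6, 10.8]
opening: 0.0
```

Call:
carry_out(motion=[[255,[0,0,-0.02],0],[255,[0,0,-0.05],0],[255,[0,0,-0.09],0],[255,[0.04,0,-0.13],0],[255,[0.08,0.03,-0.15],0],[255,[0.12,0.06,-0.15],0],[255,[0.15,0.08,-0.15],0],[255,[0.15,0.08,-0.15],0],[255,[0.15,0.08,-0.15],0]])

```text
t: 10.33
ee_pos: [0.5321, -0.3848, 0.2017]
ee_rot: [-0.001, -0.705, 0.709, 0.001]
contact_force: [-0.6, 1.4, -0.1]
opening: -0.0001
```

```bash
python3 - <<'E'
from rig import arm
import cv2, numpy as np
c=arm.read_camera("scene"); a=cv2.resize(c["img"][190:320,175:400],(788,455),interpolation=cv2.INTER_CUBIC)
cv2.imwrite("pics/scene4.png",a)
print(arm.state()["contact_force"],arm.state()["ee_pos"])
E
```

```text
[ 0.07024142  0.02145449 -0.50731445] [ 0.53348691 -0.38265183  0.20128036]
```

View pics/scene4.png

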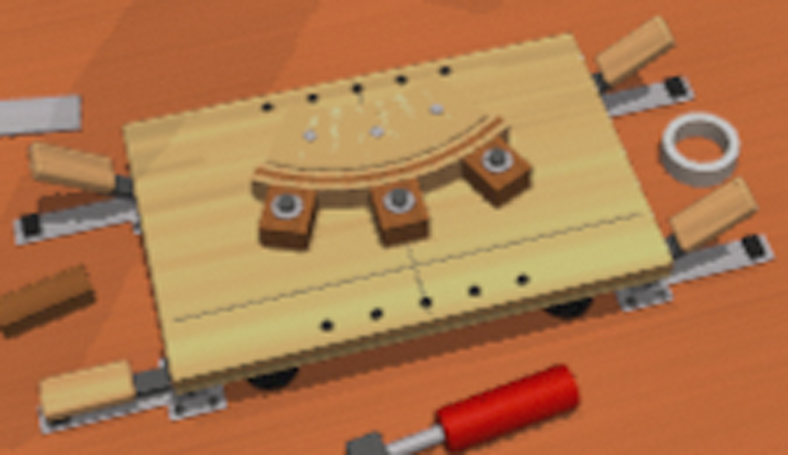

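The picture shows paddle 3 flat on its rail at (85,390). The other three paddles are still raised, the board corners are at the same pixels as before, and the arm is clear. I hand in.

```bash
python3 -c "
from rig import arm
print(arm.finish_job())"
```

```text
the job is handed in; nothing more can be done
None
```

The soft puck is under the far right corner (corner 3). Its cam shim is now pressed flat to the stop, and I have handed the job in; no verdict was reported.

- **Finding the corner:** I pressed with the shut fingertips. Corner 4 (near right) held firm, giving no travel at 12 N. Corner 3 dipped about 2.7 mm at 4–5 N and then came to a firm stop, so I did not press corners 1 and 2.
- **Pressing the shim:** I pushed paddle 3 down until the fingertips stopped at about 26 mm above the bench, the height given for a level paddle. Pushing on to 11 N gave no further movement.
- **Last checks:** The final picture shows paddle 3 flat and the other three raised. The form, tape and caul are where they were, and the arm is clear with no contact force. I had no way to measure the force of the cam on the board.
- **Disagreement:** The board top measured 48–52 mm high in the camera views, against 54 mm in the text. Contact at corner 4 confirmed 54 mm.

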